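Log a pollen grain on the tally counters

ROBOT

A 7-joint arm with a two-finger parallel gripper is mounted at the origin on the work surface. World frame = base frame: x ahead of the robot, y to its left, z up, the work surface at z = 0. Lengths are in m, angles in rad, forces in N, time in s.
With the tool pointing down it reaches from about 0.35 to 0.9 m from the base axis. Payload 8.1 kg.
Tool frame: the origin (TCP) lies on the centre line of the jaws, within the pads' length; the fingertips stand 11 mm ahead of it and the grasp point (between the pads) lies 8 mm behind it (arm.nose_length is the distance from the TCP to the fingertips, in m); z points along the fingers, y is the line along which they close (so a half turn about z gives the same grasp; the last joint's range is limited). The gripper opens to 92 mm and grips with 3 to 60 N. Pads are 19 mm wide; open, the fingers measure 130 mm over their backs; the gripper's body (75 mm by 190 mm) begins 47 mm behind the grasp point.
Start: joints at [1.184, 0.434, 0.025, 1.573, -0.012, 1.134, -0.075], TCP at [0.175, -0.6, 0.238] pointing down, gripper open.
Joint ranges: [-2.62, 2.62], [-0.44, 2.09], [-1.27, 1.32], [0.08, 2.57], [-1.32, 4.46], [0.12, 2], [-2.74, 2.74]. Speed limits (rad/s): [2.22, 2.22, 3.01, 3.01, 3.14, 3.14, 3.14].

INTERFACE

Orientations are given as a rotation vector (axis times angle).
In Python, from cell import arm gives the robot as it stands.
- The arm moves only by the tool jog_arm, never from a script. Its argument "moves" is a list of rows, each a list of 4 numbers: the shift along the tool's x, y, z in m, then the turn about the tool's z in rad. In form: [[tx, ty, tz, spin], ...]. A call has 1 to 20 rows; each row is the pose to reach, as a shift and turn from the pose commanded when the call began, along the tool's axes at that moment; what a row does not reach only later rows make up. A row lasts 1/8 s, in which the tool goes at most 62.5 mm and 10.7 degrees, less where a joint would pass 70% of its speed; a pose out of reach is approached as far as the arm can. A call with a gripper value outside its range is refused whole. "hand" is the finger opening in m, from 0 to 0.0918, set as the call begins (left out, the last holds). The fingers move at their own pace and stop on an object; "newtons" is the grip in N (left out, the last holds). Time passes only in rows, so rows that repeat a pose let the fingers close. It gives the time, the measured TCP pose, the force, the opening and the grip force at its end, in the units of the state.
- arm.observe(): the state, without advancing time (a new reading comes with each control period).
- arm.get_image(name): name is "scene" or "top" or "wrist"; returns a dict with "color" (420x560x3 uint8, red, green, blue), "z_map" (420x560 float32, m along the optical axis (not along the pixel's ray), 0 where there is no reading), "fx", "fy", "cx", "cy" (pixels), "k1" (the pictures are not rectified: a ray, as slopes to the right and down, at radius r is drawn at 1 + k1 r^2 times it, then the intrinsics apply), "rvec" (rotation vector, rad) and "tvec" (3), from world to camera coordinates, as OpenCV has them. Camera axes: x right, y down, z forward; pixel columns grow to the right and rows downward; lengths in m; the calibration is good to about 2 mm. A picture is of the moment at which its call begins.
- arm.sign_off(): hands the job in; it is judged then, once.
The state is a dict: "clock": time; "joints": joint angles; "dq": joint speeds; "joint_efforts": joint torques, N m; "position": TCP position; "ee_rot": TCP orientation; "force": force on the tool from outside, world axes, zero at the start; "ft_torque": the same for the moment, N m; "width": opening from 0.0 (shut) to 1.0 (fully open); "gripper_force": force on a finger pad.
Only numpy, scipy, OpenCV 4.12 (cv2) and the standard library are available. Lean on these libraries where they do the work, as an engineer would, in place of code of your own. Each camera call takes 0.05 s, during which the arm holds its last target. There are 200 camera calls.

TASK

Log the pollen grain just seen under the microscope: with the fingertips, gently press the key on top of the round tally counter fully down and let it spring back up, then do the same with the bar key of the long counter, which keeps the total. Do not touch the square counter, do not lift or shove any counter, and leave the bottle, jar, slide box and mouse where they are. Finish with the hand drawn clear.

Things in the scene. Friction and masses are not known exactly. Their poses are not given: they have to be found in the camera images.
- round_counter: The round tally counter: loose desk unit, off-white plastic, a drum 82 mm in diameter, standing on the bench with its key in the middle of its flat top, a small dark window on its -x side. Top of housing 50 mm, top of key 66 mm above the bench when up. Mass about 0.45 kg (varies). Origin: centre of the underside, z up.
- round_key (a joint): Position along its travel, m: 0 = up (as found), 0.010 = fully down; it moves straight down. Spring: about 1.6 N to start moving, 5.6 N fully down, where it meets a hard stop; springs back up by itself. Do not press harder than about 25 N. It counts as pressed beyond 0.0065.
- round_key_top (a point): Centre of the flat top of the round counter's key, 66 mm above the bench when the key is up; moves with the key. The key is black, a disc 36 mm in diameter; up, it stands 16 mm proud of the housing. Press here first.
- long_counter: The long tally counter: loose desk unit, off-white plastic, a block 60 mm (its x) by 116 mm (its y), standing on the bench with its key in the middle of its flat top, a small dark window on its -x side. Top of housing 50 mm, top of key 66 mm above the bench when up. Mass about 0.55 kg (varies). Origin: centre of the underside, z up.
- long_key (a joint): Position along its travel, m: 0 = up (as found), 0.010 = fully down; it moves straight down. Spring: about 1.6 N to start moving, 5.6 N fully down, where it meets a hard stop; springs back up by itself. Do not press harder than about 25 N. It counts as pressed beyond 0.0065.
- long_key_top (a point): Centre of the flat top of the long counter's key, 66 mm above the bench when the key is up; moves with the key. The key is black, a bar 24 mm (x) by 66 mm (y); up, it stands 16 mm proud of the housing. Press here second.
- square_counter: The square tally counter: loose desk unit, off-white plastic, a block 72 mm by 72 mm, standing on the bench with its key in the middle of its flat top, a small dark window on its -x side. Top of housing 50 mm, top of key 66 mm above the bench when up. Mass about 0.45 kg (varies). Origin: centre of the underside, z up. Its key is black, 32 mm square. Not to be touched.
- square_key (a joint): Position along its travel, m: 0 = up (as found), 0.010 = fully down; it moves straight down. Spring: about 1.6 N to start moving, 5.6 N fully down, where it meets a hard stop; springs back up by itself. Do not press harder than about 25 N. It counts as pressed beyond 0.0065. This one must stay up.
- oil_bottle: Bystander: loose amber dropper bottle, 32 mm diameter, 75 mm tall, upright; origin at the centre of the underside.
- stain_jar: Bystander: loose clear jar with white lid, 56 mm diameter, 75 mm tall, upright; origin at the centre of the underside.
- slide_box: Bystander: loose flat grey box of slides, 87 mm (x) by 107 mm (y), 36 mm tall; origin at the centre of the underside.
- mouse: Bystander: loose black computer mouse, 105 mm (x) by 60 mm (y), 35 mm tall; origin at the centre of the underside.

How it is judged:
On the way, in this order (a step that is already met when the one before it is completed fails the run):
1. the round counter's key is pressed down by the fingers (over 6.5 of its 10 mm) (value of joint round_key above 0.0065 m and contact force between the fingers and round_counter above 0.5 N), for 0.05 s.
2. the round counter's key is let up (value of joint round_key below 0.0025 m), for 0.05 s.
3. the long counter's key is pressed down by the fingers (over 6.5 of its 10 mm) (value of joint long_key above 0.0065 m and contact force between the fingers and long_counter above 0.5 N), for 0.05 s.
4. the long counter's key is let up (value of joint long_key below 0.0025 m), for 0.05 s.
At the end, for the whole second after the job is handed in: All three keys are up (within 2.5 mm); all three counters stand at rest, upright (within 0.1 rad) on the bench, within 15 mm of where they were; bottle, jar, slide box and mouse within 10 mm of where they were (value of joint each of round_key, square_key, long_key below 0.0025 m and distance of each of round_counter, square_counter, long_counter from where it was at the start of the episode below 0.015 m and height (world z) of each of round_counter, square_counter, long_counter below 0.008 m and angle between each of round_counter, square_counter, long_counter's own z axis and vertical below 0.1 rad and linear speed of each of round_counter, square_counter, long_counter below 0.02 m/s and distance of each of oil_bottle, stain_jar, slide_box, mouse from where it was at the start of the episode below 0.01 m); the robot touches nothing.
It fails at once if a counter is shoved more than 15 mm, lifted off the bench or tipped (distance of any of round_counter, square_counter, long_counter from where it was at the start of the episode above 0.015 m or height (world z) of any of round_counter, square_counter, long_counter above 0.008 m or angle between any of round_counter, square_counter, long_counter's own z axis and vertical above 0.15 rad).
It fails at once if a counter or its key is pressed roughly (over 30 N) (contact force between any of the arm, the fingers and round_counter above 30 N or contact force between any of the arm, the fingers and long_counter above 30 N).
It fails at once if the robot touches the square counter (over 1 N) or its key goes down (contact force between any of the arm, the fingers and square_counter above 1 N or value of joint square_key above 0.003 m).
It fails at once if both wanted keys are down at once (value of joint each of round_key, long_key above 0.0065 m).
It fails at once if the bottle, jar, slide box or mouse is disturbed (moved over 10 mm) (distance of any of oil_bottle, stain_jar, slide_box, mouse from where it was at the start of the episode above 0.01 m).
It also fails if it takes over 40 s, if anything falls off the work surface, if the arm or the gripper's body presses on something with over 40 N, if the wrist force passes 120 N, or if a joint passes its speed limit or range.

## Working session

There is one attempt and no reset: what is moved stays moved. The work goes in short steps, Python scripts to look and compute and a tool call to move; the robot and the scene stay as the last step left them, time stands still between calls to the robot, and variables do not carry over. Pictures are saved under pics/ and viewed, at most 10 in all, crops included, and the job is handed in when it is done.

Besides the shell and the picture viewer there is one more tool, called after ">>>" as name(argument=value, ...), one argument or row to a line, values as JSON. jog_arm: Moves the arm, as the interface text tells. Its arguments: {"type":"object","properties":{"moves":{"type":"array"},"hand":{"type":"number"},"newtons":{"type":"number"}},"required":["moves"]}

```bash
mkdir -p pics
cat > h.py <<'E'
import numpy as np,cv2
from cell import arm
def grab(n,f):
    d=arm.get_image(n); cv2.imwrite(f'pics/{f}.png',d['color'][:,:,::-1]); np.savez(f'pics/{f}.npz',**d); return d
def cloud(d):
    h,w=d['z_map'].shape; K=np.array([[d['fx'],0,d['cx']],[0,d['fy'],d['cy']],[0,0,1.]])
    u,v=np.meshgrid(np.arange(w),np.arange(h)); p=np.stack([u,v],-1).reshape(-1,1,2).astype(float)
    s=cv2.undistortPoints(p,K,np.array([d['k1'],0,0,0,0.])).reshape(h,w,2)
    z=d['z_map'][...,None]; c=np.concatenate([s*z,z],-1)
    R=cv2.Rodrigues(np.array(d['rvec'],float))[0]
    return (c-np.array(d['tvec']).reshape(3))@R
E
python3 - <<'E'
from h import *
a=grab('top','top0'); b=grab('scene','sc0')
o=arm.observe(); print(o['position'],o['ee_rot'],o['clock'],o['width'],o['force'])
E
```

```text
[ 0.17484926 -0.59959121  0.23702863] [-3.10868255e+00 -4.44009456e-01  4.72235202e-04] 0.1 0.9997540149953918 [-0.17152659 -0.19616838  0.61922458]
```

View pics/top0.png

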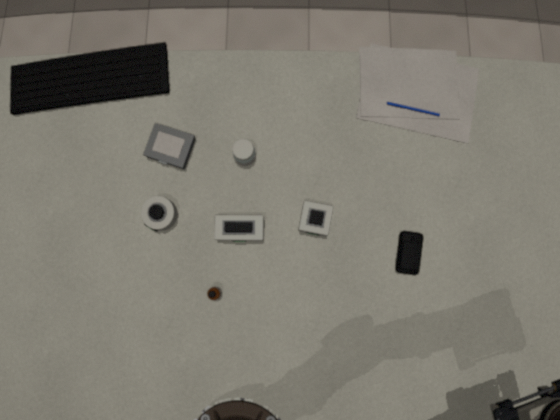

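View pics/sc0.png

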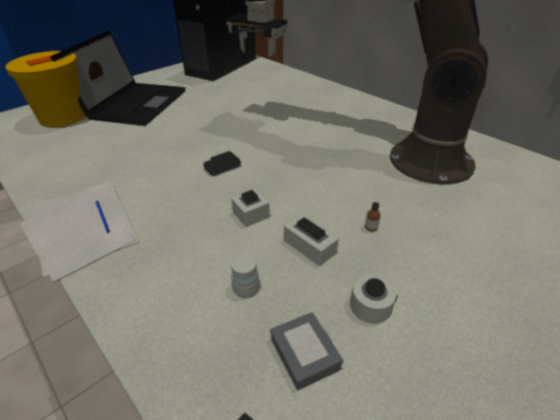

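The top view shows the round key at about (157,212), the long bar key at (239,227), the square key at (316,217), the bottle at (214,293) and the jar at (244,152). The robot base is at the bottom, around (240,410).

Run:
```python
from h import *
from scipy.spatial.transform import Rotation as Ro
for f in ['top0','sc0']:
    d=dict(np.load(f'pics/{f}.npz')); P=cloud(d); g=d['color'].max(-1)
    print(f,d['fx'])
    for n,(u,v) in ({'round':(157,212),'long':(239,227),'sq':(316,217),'bot':(214,293),'jar':(244,152),'box':(169,146)} if f=='top0' else {'round':(374,288),'long':(311,230),'sq':(250,197)}).items():
        print(n,P[v,u].round(4),end=' ')
        if n in('round','long','sq'):
            s=(slice(v-30,v+31),slice(u-30,u+31)); Q=P[s]
            m=(g[s]<60)&(Q[...,2]>.058)&(Q[...,2]<.075)
            k=(Q[...,2]>.04)&(Q[...,2]<.075); 
            q=Q[m][:,:2].astype(np.float32)
            print(m.sum(),'key',cv2.minAreaRect(q),Q[m].mean(0).round(4),'housing',cv2.minAreaRect(Q[k][:,:2].astype(np.float32)),end='')
        print()
o=arm.observe(); print(Ro.from_rotvec(o['ee_rot']).as_matrix().round(4), o['clock'],arm.nose_length)
```

```text
top0 517.6949104269785
round [0.5728 0.195  0.066 ] 162 key ((0.5738358497619629, 0.1985294073820114), (0.03189072757959366, 0.033963464200496674), 33.855648040771484) [0.5739 0.198  0.0658] housing ((0.5749562382698059, 0.19912905991077423), (0.08167003095149994, 0.081344373524189), 16.134340286254883)
long [ 0.5401 -0.0008  0.0668] 271 key ((0.5412718057632446, 0.002907976508140564), (0.021767165511846542, 0.06353554129600525), 0.8012495040893555) [0.5413 0.002  0.0664] housing ((0.5406497120857239, 0.0034876875579357147), (0.059431545436382294, 0.11518882215023041), 0.6015709042549133)
sq [ 0.5659 -0.1801  0.0667] 176 key ((0.5658842325210571, -0.18058285117149353), (0.031093643978238106, 0.030784951522946358), 78.1933822631836) [ 0.5656 -0.1804  0.0658] housing ((0.5660938024520874, -0.18009085953235626), (0.0723489448428154, 0.07448621094226837), 79.63836669921875)
bot [ 0.4494 -0.1027  1.2691] 
jar [ 0.7165 -0.0093  0.0766] 
box [0.7398 0.1798 0.0352] 
sc0 379.68343862538967
round [0.5821 0.204  0.0663] 247 key ((0.5773518085479736, 0.20212915539741516), (0.030646633356809616, 
[... 169 characters left out ...]
818847656)
long [0.5498 0.0136 0.065 ] 246 key ((0.5427986979484558, 0.006461309269070625), (0.02217223308980465, 0.0648607611656189), 1.3021613359451294) [0.5449 0.0089 0.0648] housing ((0.5415639281272888, 0.006041616201400757), (0.062326397746801376, 0.11686550825834274), 0.7397120594978333)
sq [ 0.5727 -0.1681  0.0669] 122 key ((0.5685380697250366, -0.17627456784248352), (0.03132495656609535, 0.030079038813710213), 82.26055145263672) [ 0.5696 -0.174   0.0646] housing ((0.5665476322174072, -0.17696036398410797), (0.07541170716285706, 0.072555772960186), 78.68733215332031)
[[ 9.600e-01  2.799e-01 -5.000e-04]
 [ 2.799e-01 -9.600e-01  1.300e-03]
 [-1.000e-04 -1.400e-03 -1.000e+00]] 0.1 0.011
```

>>> jog_arm(
  moves=[
    [0.012, -0.013, 0, 0.006],
    [0.036, -0.039, 0, 0.017],
    [0.073, -0.079, 0, 0.034],
    [0.109, -0.118, 0, 0.051],
    [0.146, -0.157, 0, 0.068],
    [0.182, -0.197, 0, 0.085],
    [0.219, -0.236, 0, 0.102],
    [0.255, -0.275, 0, 0.119],
    [0.291, -0.314, 0, 0.136],
    [0.328, -0.354, 0, 0.153],
    [0.364, -0.393, 0, 0.17],
    [0.401, -0.432, 0, 0.187],
    [0.437, -0.472, 0, 0.204],
    [0.473, -0.511, 0, 0.222],
    [0.51, -0.55, 0, 0.239],
    [0.546, -0.59, 0, 0.256],
    [0.577, -0.622, 0, 0.27],
    [0.595, -0.642, 0, 0.278],
    [0.607, -0.655, 0, 0.284],
    [0.607, -0.655, 0, 0.284],
  ],
  hand=0,
  newtons=10,
)

```text
clock: 2.6
position: [0.5738, 0.1998, 0.2375]
ee_rot: [-3.141, -0.002, 0.001]
force: [-0.0, -1.2, 0.4]
width: 0.006
gripper_force: 0.0
```

>>> jog_arm(
  moves=[
    [0, 0, 0.02, 0],
    [0, 0, 0.05, 0],
    [0, 0, 0.08, 0],
    [0, 0, 0.11, 0],
    [0, 0, 0.13, 0],
    [0, 0, 0.138, 0],
    [0, 0, 0.138, 0],
    [0, 0, 0.138, 0],
  ],
)

```text
clock: 3.6
position: [0.5749, 0.1986, 0.1008]
ee_rot: [-3.141, 0.001, -0.002]
force: [-0.0, -0.5, 0.1]
width: 0.006
gripper_force: 0.0
```

Run:
```python
from h import *
a=grab('scene','sc1')['color'][:,:,::-1]; b=grab('wrist','w1')['color'][:,:,::-1]
c=cv2.resize(a[200:350,280:480],(600,450),interpolation=2)
cv2.imwrite('pics/c1.png',c)
o=arm.observe(); print(o['position'],o['force'],o['clock'])
```

```text
[0.57486057 0.1988313  0.10068938] [ 0.16104242 -0.11197403  0.32478896] 3.7
```

View pics/c1.png

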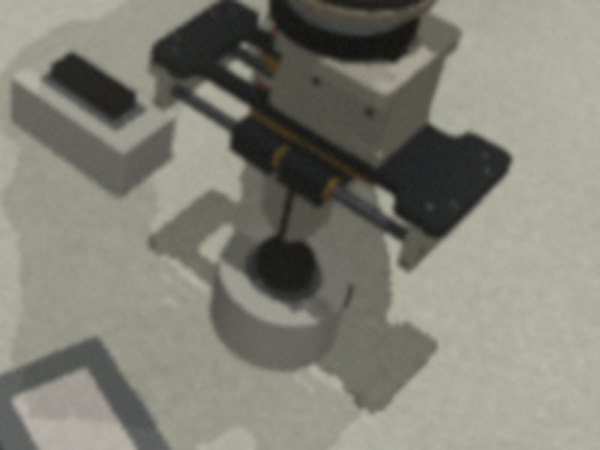

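View pics/w1.png

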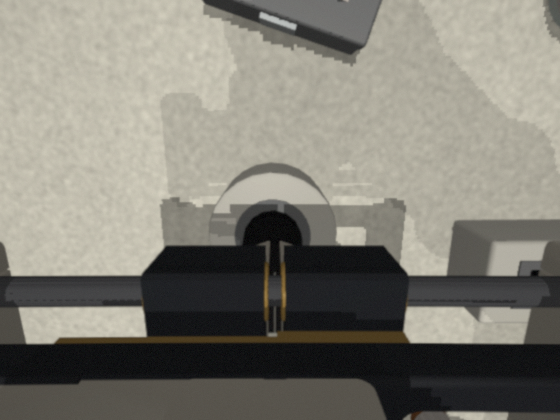

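The closed fingertips are centred over the round key: wrist view at about (275,240), scene crop at about (285,255). I'll press slowly.

>>> jog_arm(
  moves=[
    [0, 0, 0.01, 0],
    [0, 0, 0.018, 0],
    [0, 0, 0.022, 0],
    [0, 0, 0.025, 0],
    [0, 0, 0.027, 0],
    [0, 0, 0.029, 0],
    [0, 0, 0.029, 0],
    [0, 0, 0.029, 0],
  ],
)

```text
clock: 4.7
position: [0.5743, 0.1987, 0.0708]
ee_rot: [3.141, -0.0, -0.0]
force: [-2.8, -1.2, 3.8]
width: 0.005
gripper_force: 2.0
```

>>> jog_arm(
  moves=[
    [0, 0, 0.001, 0],
    [0, 0, 0.002, 0],
    [0, 0, 0.003, 0],
    [0, 0, 0.003, 0],
  ],
)

```text
clock: 5.2
position: [0.5744, 0.1988, 0.0677]
ee_rot: [3.142, -0.0, 0.0]
force: [-2.9, -1.0, 5.5]
width: 0.004
gripper_force: 2.7
```

>>> jog_arm(
  moves=[
    [0, 0, 0.0005, 0],
    [0, 0, 0.001, 0],
    [0, 0, 0.001, 0],
  ],
)

```text
clock: 5.58
position: [0.5744, 0.1987, 0.0673]
ee_rot: [3.141, -0.0, 0.001]
force: [-5.1, -1.4, 11.6]
width: 0.003
gripper_force: 5.4
```

The force jump to 11.6 N shows the key is on its hard stop. I'll release it and move over the long counter.

>>> jog_arm(
  moves=[
    [0, 0, -0.004, 0],
    [0, 0, -0.01, 0],
    [0, 0, -0.02, 0],
    [0, 0, -0.04, 0],
    [0, 0, -0.07, 0],
    [0, 0, -0.09, 0],
    [-0.003, 0.015, -0.1, 0],
    [-0.008, 0.045, -0.1, 0],
    [-0.014, 0.085, -0.1, 0],
    [-0.021, 0.125, -0.1, 0],
    [-0.028, 0.165, -0.1, 0],
    [-0.032, 0.188, -0.1, 0],
    [-0.033, 0.195, -0.1, 0],
    [-0.033, 0.195, -0.1, 0],
    [-0.033, 0.195, -0.09, 0],
    [-0.033, 0.195, -0.07, 0],
    [-0.033, 0.195, -0.05, 0],
    [-0.033, 0.195, -0.04, 0],
    [-0.033, 0.195, -0.034, 0],
    [-0.033, 0.195, -0.034, 0],
  ],
)

```text
clock: 8.07
position: [0.5413, 0.004, 0.1006]
ee_rot: [-3.142, -0.0, 0.0]
force: [-0.1, 0.0, 0.1]
width: 0.003
gripper_force: 0.0
```

Run:
```python
from h import *
a=grab('scene','sc2')['color'][:,:,::-1]; b=grab('wrist','w2')['color'][:,:,::-1]
c=cv2.resize(a[150:330,220:420],(500,450),interpolation=2)
cv2.imwrite('pics/c2.png',np.hstack([c,cv2.resize(b,(300,225)).copy() if 0 else np.vstack([cv2.resize(b,(300,225)),np.zeros((225,300,3),np.uint8)])]))
d=dict(np.load('pics/sc2.npz'));P=cloud(d);g=d['color'].max(-1)
s=(slice(260,320),slice(345,405));Q=P[s];m=(g[s]<60)&(Q[...,2]>.05)&(Q[...,2]<.075)
print('round key',np.median(Q[m],0)); k=(Q[...,2]>.04)&(Q[...,2]<.075); print(cv2.minAreaRect(Q[k][:,:2].astype(np.float32)))
o=arm.observe(); print(o['position'],o['force'],o['clock'])
```

```text
round key [0.58068112 0.20436191 0.06662093]
((0.5754311084747314, 0.20135144889354706), (0.07994522154331207, 0.08124355971813202), 69.56124114990234)
[0.54170894 0.00388434 0.10119832] [ 0.299602   -0.72418178 -0.75135468] 8.175
```

View pics/c2.png

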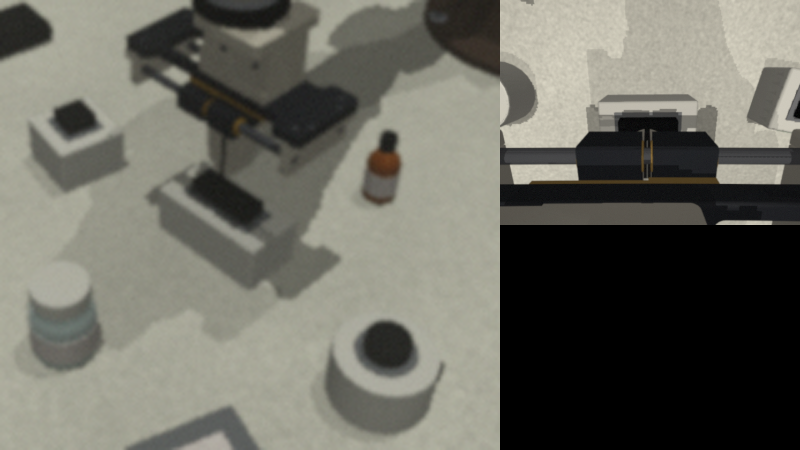

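The round key is back up and its counter is unmoved (crop at about (385,345)). The fingertips are centred over the bar key, at about (225,195) in the crop.

>>> jog_arm(
  moves=[
    [0, 0, 0.01, 0],
    [0, 0, 0.018, 0],
    [0, 0, 0.022, 0],
    [0, 0, 0.025, 0],
    [0, 0, 0.027, 0],
    [0, 0, 0.029, 0],
    [0, 0, 0.031, 0],
    [0, 0, 0.032, 0],
    [0, 0, 0.032, 0],
    [0, 0, 0.032, 0],
  ],
)

```text
clock: 9.43
position: [0.5412, 0.0037, 0.0688]
ee_rot: [3.141, -0.0, -0.0]
force: [-4.3, -0.8, 5.1]
width: 0.006
gripper_force: 2.4
```

>>> jog_arm(
  moves=[
    [0, 0, 0.0005, 0],
    [0, 0, 0.001, 0],
    [0, 0, 0.0015, 0],
    [0, 0, 0.002, 0],
    [0, 0, 0.002, 0],
  ],
)

```text
clock: 10.05
position: [0.5413, 0.0037, 0.0672]
ee_rot: [3.141, -0.0, 0.0]
force: [-5.9, -0.9, 11.2]
width: 0.005
gripper_force: 5.7
```

The bar key is on its stop too, so I'll draw clear.

>>> jog_arm(
  moves=[
    [0, 0, -0.004, 0],
    [0, 0, -0.01, 0],
    [0, 0, -0.02, 0],
    [0, 0, -0.04, 0],
    [0, 0, -0.07, 0],
    [0, 0, -0.1, 0],
    [0, 0, -0.13, 0],
    [0, 0, -0.15, 0],
    [0, 0, -0.16, 0],
    [0, 0, -0.16, 0],
    [0, 0, -0.16, 0],
    [0, 0, -0.16, 0],
  ],
)

```text
clock: 11.55
position: [0.5409, 0.0037, 0.2258]
ee_rot: [3.142, -0.0, -0.002]
force: [1.2, -0.6, -0.4]
width: 0.006
gripper_force: 0.0
```

Run:
```python
from h import *
d=grab('scene','sc3');P=cloud(d);g=d['color'].max(-1)
for n,(u,v) in {'round':(374,288),'long':(311,230),'sq':(250,197)}.items():
    s=(slice(v-30,v+31),slice(u-30,u+31));Q=P[s];m=(g[s]<60)&(Q[...,2]>.05)&(Q[...,2]<.075);k=(Q[...,2]>.04)&(Q[...,2]<.075)
    print(n,Q[m].mean(0).round(4),cv2.minAreaRect(Q[k][:,:2].astype(np.float32))[0])
o=arm.observe(); print(o['position'],o['force'],o['clock'])
```

```text
round [0.5795 0.2038 0.0647] (0.5750340223312378, 0.20126481354236603)
long [0.545  0.0084 0.0631] (0.5414076447486877, 0.005802888423204422)
sq [ 0.5705 -0.1731  0.063 ] (0.5664557218551636, -0.1756848692893982)
[0.54098172 0.0037066  0.22597295] [-1.06558179 -0.01797407 -1.28413723] 11.6
```

View pics/sc3.png

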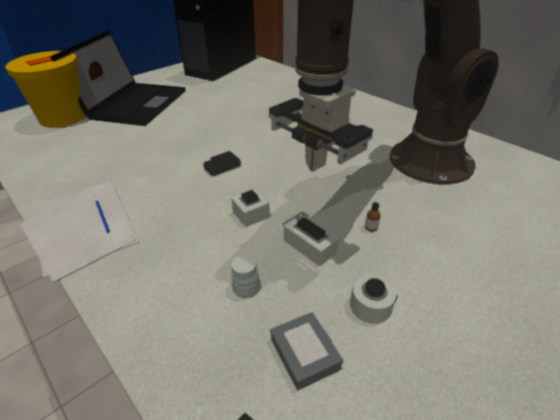

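The picture shows all three keys up, at about (374,288), (311,230) and (250,197). Nothing has moved, and the hand is well above the counters.

```bash
python3 -c "
from cell import arm
print(arm.sign_off())"
```

```text
the job is handed in; nothing more can be done
None
```

I pressed the round key and then the long bar key fully down (about 12 N and 11 N at the stops). Both sprang back up, nothing else was touched or moved, the hand is clear, and I handed the job in at about 12 s; no verdict was shown.

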